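# Change the price ticket in a snap-shut display holder

### The arm

A 6-joint arm with a two-finger parallel gripper is mounted at the origin on the work surface. World frame = base frame: x ahead of the robot, y to its left, z up, the work surface at z = 0. Lengths are in mm, angles in rad, forces in N, time in s.
With the tool pointing down it reaches from about 325 to 850 mm from the base axis. Payload 4.4 kg.
Tool frame: the origin (TCP) lies at the very end of the fingers, on their centre line; the grasp point (between the pads) lies 19 mm behind it (robot.grasp_offset is the z of the grasp point in the tool frame, in mm); z points along the fingers, y is the line along which they close (so a half turn about z gives the same grasp; the last joint's range is limited). The gripper opens to 94 mm and grips with 3 to 60 N. Pads are 16 mm wide; open, the fingers measure 119 mm over their backs; the gripper's body (75 mm by 177 mm) begins 78 mm behind the grasp point.
Start: joints at [1.173, 0.207, 1.542, -0, 1.393, -0.15], TCP at [140.483, 557.576, 175.747] pointing down, gripper open.
Joint ranges: [-2.73, 2.73], [-0.86, 2.22], [0.23, 2.46], [-1.11, 4.25], [0.08, 2.63], [-2.82, 2.82]. Speed limits (rad/s): [2.79, 2.79, 3.14, 3.14, 3.14, 3.14].

### API

Orientations are given as a rotation vector (axis times angle).
In Python, from workcell import robot gives the robot as it stands.
- The arm moves only by the shell command python3 -m crank 'ROWS'. ROWS is JSON, a list of rows, each an object of numbers: "tx", "ty", "tz": the shift along the tool's x, y, z normalised to -1 to 1, where 1 is 0.25 m; "ax", "ay", "az": the turn, a rotation vector about the tool's x, y, z normalised to -1 to 1, where 1 is 360 degrees; "gripper": the finger opening in mm, from 0 to 94. A call has 1 to 8 rows; each row is the pose to reach, as a shift and turn from the pose commanded when the call began, along the tool's axes at that moment, turning the shorter way round; what a row does not reach only later rows make up. A row lasts 1/8 s, in which the tool goes at most 62.5 mm and 10.7 degrees, less where a joint would pass 70% of its speed; a pose out of reach is approached as far as the arm can. A call with a number of a shift or a turn outside -1 to 1 is refused whole. A call with a gripper value outside its range is refused whole. The fingers move at their own pace and stop on an object; the grip force is fixed at half the most. Time passes only in rows, so rows that repeat a pose let the fingers close. It gives the time, the measured TCP pose, the force, the opening and the grip force at its end, in the units of the state.
- robot.read_state(): the state, without advancing time (a new reading comes with each control period).
- robot.camera(name): name is "scene" or "top" or "wrist"; returns a dict with "image" (400x640x3 uint8, red, green, blue), "range_z" (400x640 float32, mm along the optical axis (not along the pixel's ray), 0 where there is no reading), "camera_matrix" (3x3 intrinsics, pixels), "R" (3x3) and "t" (3): a world point X has camera coordinates R X + t. Camera axes: x right, y down, z forward; pixel columns grow to the right and rows downward; lengths in mm; the calibration is good to about 2 mm. A picture is of the moment at which its call begins.
- robot.job_done(): hands the job in; it is judged then, once.
The state is a dict: "clock": time; "joint_pos": joint angles; "qvel": joint speeds; "tau": joint torques, N m; "tool_pos": TCP position; "orientation": TCP orientation; "wrist_force": force on the tool from outside, world axes, zero at the start; "moment": the same for the moment, N m; "grip_width": finger opening in mm; "grasp_force": force on a finger pad.
Only numpy, scipy, OpenCV 4.12 (cv2) and the standard library are available. Lean on these libraries where they do the work, as an engineer would, in place of code of your own. Each camera call takes 0.05 s, during which the arm holds its last target. There are 200 camera calls.

### The job

Lay the long price ticket flat on the sloping bed of the ticket holder, centred from side to side, with its lower end right down against the stop ledge. Then swing the hinged clear cover down over it and press it until the catch snaps and holds it fully shut. Leave the short ticket, the pastries and the sign block where they stand.

Things in the scene. Friction and masses are not known exactly. Their poses are not given: they have to be found in the camera images.
- ticket: The long price ticket: a rigid white acrylic plate 100 x 60 x 8 mm with a thin pink border line, 57 g, lying face up on the counter. Origin: centre of its underside; x along its 100 mm length, y along its 60 mm width, z up out of its face. Either end may go down. Another ticket on the counter is only half as long.
- holder: The ticket holder, fixed to the counter, turned up to 0.3 rad: base plate 170 x 110 x 8 mm, two posts, an aluminium bed sloping 30 degrees with its low end towards the robot, and a hinged clear cover. Origin: on the counter near the middle of its base; x ahead (rising side of the bed), z up. The bed is 48 mm wide with nothing beside it, so the ticket overhangs 6 mm each side.
- seat (a point): The point on the bed's surface where the centre of the ticket's underside belongs when its lower end touches the stop ledge. x points up the slope, y level across the bed, z square out of the bed; the ticket comes to lie along these (or with x and y reversed). At x = +62.5 to +74.5 mm is the hinge block, 66 mm wide, 8 mm proud of the bed.
- ledge (a point): Foot of the stop ledge at the bed's low end, 50 mm down the slope from the seat, mid-width; axes as of seat. The ledge is 48 mm wide, 6 mm thick and stands 7 mm out of the bed. The ticket may or may not slide down the bed by itself, and must be brought against the ledge.
- cover (a joint): Opening of the hinged cover in rad: 0 shut (parallel to the bed, underside 10 mm off it, 2 mm clear of a seated ticket), 2.2 fully open. It starts upright, 1.75 to 2.1; a stiff hinge (0.14 N m) keeps it at any angle. A nose under its end meets a sprung roller at about 0.13 rad; about 10 N on the tab drives it past, then the roller pulls it to 0 and holds it. Shut means below 0.03.
- cover_hinge (a point): Middle of the cover's hinge line, 68 mm up the slope from the seat and 12.5 mm out of the bed. Its axes turn with the cover: -x points from the hinge to the free end, y along the hinge line, z out of the outer face (the one seen when shut). The cover is a clear plate with a dark frame, 5 mm thick, 66 mm wide, mid-plane through the hinge line, free end 154 mm from the hinge.
- cover_tab (a point): The press point on the cover's outer face, middle of the wide dark tab (34 mm long) at its free end, 134 mm from the hinge. Axes as of cover_hinge. When shut it lies 66 mm down the slope from the seat and 15 mm out of the bed.
- short_ticket: A bystander: white ticket like the long one but only 50 x 60 x 8 mm. Origin: centre of underside.
- cake: A bystander: round pink pastry 62 mm across and 72 mm tall with cream on top, on a gold board 84 mm across. Origin: centre of underside.
- cake2: A bystander: round dark pink pastry 62 mm across and 65 mm tall on a gold board 84 mm across. Origin: centre of underside.
- sign_block: A bystander: clear acrylic block 45 x 80 x 28 mm with a leaning white card, 80 mm tall in all. Origin: centre of underside.
There are look-alikes about, which are no part of the job. What is shaped like the ticket but green or purple is not meant. Leave any brown look-alike of the holder alone.

How it is judged (in metres and radians):
On the way, in this order (a step that is already met when the one before it is completed fails the run):
1. the long ticket lies flat on the bed against the stop ledge, centred, with the cover still open (x of ticket in the frame of seat between -0.0035 and 0.0035 m and y of ticket in the frame of seat between -0.006 and 0.006 m and z of ticket in the frame of seat between -0.003 and 0.003 m and angle between the x axis of ticket and the x axis of seat, either way round below 0.09 rad and value of joint cover above 0.5 rad), for 0.2 s.
2. the cover is pressed shut past its catch over the ticket (value of joint cover below 0.03 rad), for 0.2 s.
At the end, for the whole second after the job is handed in: The long ticket rests on the bed: its centre within 3.5 mm of the seat along the slope (against the stop ledge), within 6 mm of centre across, within 3 mm square to the bed, its length within 0.09 rad of the slope line; the cover is shut below 0.03 rad, held by its catch; the ticket is at rest (x of ticket in the frame of seat between -0.0035 and 0.0035 m and y of ticket in the frame of seat between -0.006 and 0.006 m and z of ticket in the frame of seat between -0.003 and 0.003 m and angle between the x axis of ticket and the x axis of seat, either way round below 0.09 rad and value of joint cover below 0.03 rad and linear speed of ticket below 0.02 m/s); the robot touches nothing.
It fails at once if the short ticket is moved by more than 25 mm (distance of short_ticket from where it was at the start of the episode above 0.025 m).
It fails at once if the taller pastry is moved by more than 25 mm (distance of cake from where it was at the start of the episode above 0.025 m).
It fails at once if the lower pastry is moved by more than 25 mm (distance of cake2 from where it was at the start of the episode above 0.025 m).
It fails at once if the acrylic sign block is moved by more than 25 mm (distance of sign_block from where it was at the start of the episode above 0.025 m).
It also fails if it takes over 64 s, if anything falls off the work surface, if the arm or the gripper's body presses on something with over 40 N, if the wrist force passes 120 N, or if a joint passes its speed limit or range.

## Working session

There is one attempt and no reset: what is moved stays moved. The work goes in short steps, Python scripts to look and compute and a shell command to move; the robot and the scene stay as the last step left them, time stands still between calls to the robot, and variables do not carry over. Pictures are saved under pics/ and viewed, at most 10 in all, crops included, and the job is handed in when it is done.

```bash
ls; mkdir -p pics
cat > h.py <<'E'
import numpy as np,cv2
from scipy.spatial.transform import Rotation as Ro
from workcell import robot
def cam(n):
    c=robot.camera(n); np.savez('pics/%s.npz'%n,**c); return c
def load(n): return dict(np.load('pics/%s.npz'%n))
def cloud(c):
    z=c['range_z'].astype(float);K=c['camera_matrix'];v,u=np.mgrid[:400,:640]
    P=np.stack([(u-K[0,2])/K[0,0]*z,(v-K[1,2])/K[1,1]*z,z],-1)
    return (P-c['t'])@c['R']
E
python3 - <<'E'
from h import *
for n in('scene','top'):
    c=cam(n);cv2.imwrite(f'pics/{n}1.png',c['image'][:,:,::-1])
print(robot.read_state())
E
```

```text
pics
{'clock': 0.1, 'joint_pos': array([ 1.17347626e+00,  2.07345708e-01,  1.54277317e+00, -1.66630286e-05,
        1.39349345e+00, -1.50513473e-01]), 'qvel': array([-5.93412298e-05, -2.34085761e-03, -2.57663948e-04, -7.65201674e-06,
        2.69967574e-04, -1.34610525e-03]), 'tau': array([-1.90214359e-04, -3.71857738e+01, -2.82293594e+01,  7.01862434e-02,
        3.10986664e-02, -3.92431457e-05]), 'tool_pos': array([140.1997754 , 556.84998908, 174.71876137]), 'orientation': array([-3.86629574e-01, -3.11717491e+00,  3.06066775e-03]), 'wrist_force': array([ 0.20193511, -0.10062283,  0.155328  ]), 'moment': array([-0.03091371, -0.03073794, -0.02206398]), 'grasp_force': 0.0, 'grip_width': 93.9955435100649}
```

View pics/top1.png

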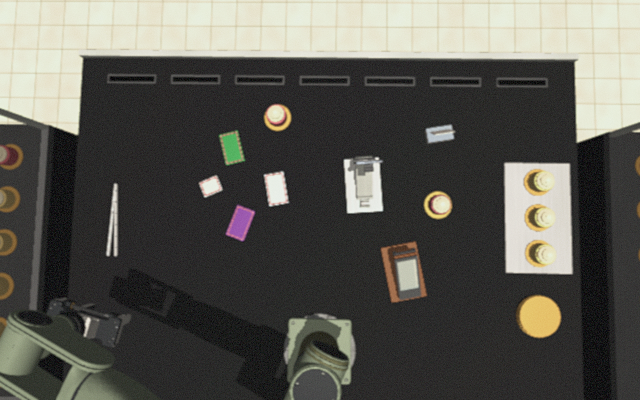

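View pics/scene1.png

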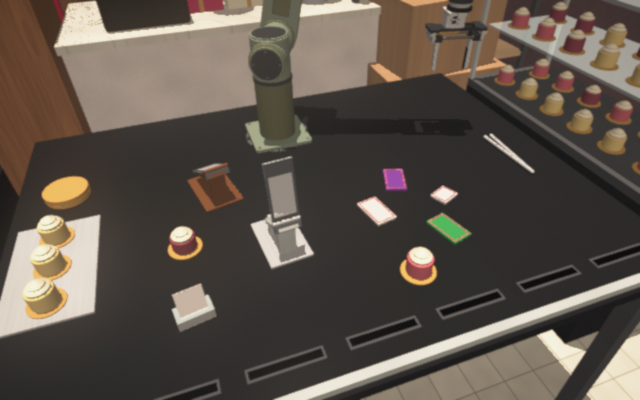

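The top view shows the long ticket at (276,189), the holder's white base at (363,185) with its cover up around (364,162), the short ticket at (210,186), and the pastries at (278,117) and (438,205). The scene view shows the same: cover upright at (282,190) and long ticket at (376,210).

Run:
```python
from h import *
c=load('top');P=cloud(c);im=c['image'].astype(int)
print(c['camera_matrix'],c['R'],c['t'])
def rect(m,zt):
    # rays to plane zt
    n,l,s,_=cv2.connectedComponentsWithStats(m.astype(np.uint8)); k=1+np.argmax(s[1:,4]); m=l==k
    cn,_=cv2.findContours(m.astype(np.uint8),0,2)
    v,u=np.where(m);K=c['camera_matrix'];
    d=np.stack([(u-K[0,2])/K[0,0],(v-K[1,2])/K[1,1],np.ones(len(u))],-1)@c['R'];C=-c['R'].T@c['t']
    X=C+d*((zt-C[2])/d[:,2])[:,None]
    r=cv2.minAreaRect(X[:,:2].astype(np.float32)); print(zt,r,'medz',np.median(P[m][:,2]),'mean',X[:,:2].mean(0)); return r
def sub(u0,u1,v0,v1):
    m=np.zeros((400,640),bool);m[v0:v1,u0:u1]=1;return m
R,G,B=im[...,0],im[...,1],im[...,2]
rect(sub(255,298,160,215)&(R>110),8)
rect(sub(335,392,150,220)&(R>90),8)
rect(sub(195,225,170,202)&(R>110),8)
# holder: heights
m=sub(335,392,150,220)
for v in range(152,216,3): print(v,[int(round(z)) for z in P[v,342:388:2,2]])
for (u,v) in((276,189),(363,185),(278,117),(438,205),(232,148),(440,133)): print(u,v,P[v,u].round(1))
```

```text
[[444.04683414   0.         319.95525304]
 [  0.         444.04683414 192.3085286 ]
 [  0.           0.           1.        ]] [[ 0.01915079 -0.99941621 -0.0282928 ]
 [-0.9968726  -0.01691675 -0.0771936 ]
 [ 0.07666991  0.02968263 -0.9966146 ]] [-3.97228515e-01  4.85604799e+02  1.36878041e+03]
8 ((496.3453369140625, 148.4013671875), (104.359130859375, 63.074119567871094), 11.084649085998535) medz 7.612369973544238 mean [496.35839924 148.51687172]
8 ((514.4811401367188, -128.87759399414062), (178.1714630126953, 123.61654663085938), 4.417629718780518) medz 10.417826810221692 mean [ 512.00880463 -125.76156807]
8 ((501.07623291015625, 357.6168212890625), (53.721641540527344, 63.745670318603516), 24.586511611938477) medz 7.836659949681808 mean [501.11527625 357.46251754]
152 [-1, -4, 3, -6, -5, 1, 2, 0, -3, 3, 5, -1, 0, 2, 1, 1, 3, 2, 0, -3, 0, -4, 1]
155 [7, -7, -1, -3, 0, -2, -1, -2, -2, 1, -1, -1, 1, 6, -4, -4, 0, 1, 2, 0, 1, -2, 1]
158 [-2, -4, -2, -3, -4, 101, 102, 104, 106, 109, 114, 110, 110, 112, 112, 113, 109, 11, 6, 2, 4, -3, 0]
161 [-5, 8, 9, 6, 0, 101, 130, 133, 154, 177, 200,
[... 1124 characters left out ...]
-4]
200 [1, 0, 9, 7, 8, 5, 4, 8, 5, 22, 19, 21, 20, 17, 10, 2, 9, 6, 12, 8, 0, -5, -1]
203 [0, -4, 2, 12, 8, 9, 7, -1, 11, 32, 43, 42, 44, 42, 7, 1402, 10, 9, 13, 10, -3, -1, 1]
206 [2, 3, 4, 13, 10, 8, 2, 7, 9, 24, 21, 23, 25, 23, 10, 10, 11, 7, 9, 13, -3, -4, -3]
209 [1402, 1, -4, 7, 7, 5, 14, 9, 2, 6, 4, 11, 11, 7, 3, 9, 10, 8, 11, 9, 1, -5, -1]
212 [-2, 3, -3, 10, 5, 5, 12, 7, 2, 7, 1, -1, 1, 1, -7, 5, -1, 1, 0, -1, 4, 1402, 0]
215 [-1, 1, 4, -4, 3, 2, -1, 0, 1, -3, -6, -1, -3, 0, -7, 0, -1, 2, -5, 2, 3, 0, -1]
276 189 [ 379.1  -32.8 1401.6]
363 185 [ 506.7 -122.7   61.1]
278 117 [713.1 141.   58.9]
438 205 [ 450.2 -348.3   59.2]
232 148 [623.3 292.1   8.5]
440 133 [ 665.  -349.6   80. ]
```

```bash
cat >> h.py <<'E'
def pose():
    s=robot.read_state(); return Ro.from_rotvec(s['orientation']),s['tool_pos']
def plan(p,R):
    R0,p0=pose();d=R0.inv().apply(np.array(p)-p0)/250;w=(R0.inv()*R).as_rotvec()/(2*np.pi)
    print('t',d.round(3),'a',w.round(4),'rows>=',max(np.linalg.norm(d)*4,np.linalg.norm(w)*360/10.7).round(1))
def Rtool(ang,tilt=0,flip=1):
    # tool z = down, tilted by 'tilt' toward the horizontal direction ang; y level
    h=np.array([np.cos(ang),np.sin(ang),0]);z=np.sin(tilt)*h-np.cos(tilt)*np.array([0,0,1.]);y=flip*np.array([-np.sin(ang),np.cos(ang),0]);x=np.cross(y,z)
    return Ro.from_matrix(np.stack([x,y,z],1))
E
python3 - <<'E'
from h import *
c=cam('wrist');R0,p0=pose()
C=-c['R'].T@c['t'];print('cam in tool',R0.inv().apply(C-p0),'axes in tool',(R0.inv().as_matrix()@c['R'].T).round(3),c['camera_matrix'][0,0])
print(R0.as_matrix().round(3))
a=np.radians(11.08)
for f in(1,-1): print('f',f);plan([496,148.5,150],Rtool(a,0,f));plan([430,-60,330],Rtool(0.,0.1,f))
E
```

```text
cam in tool [  73.30489641   -1.07905697 -208.18585472] axes in tool [[ 0.    -0.966 -0.257]
 [ 1.     0.    -0.001]
 [ 0.001 -0.257  0.966]] 285.2721420166833
[[-0.97   0.244 -0.001]
 [ 0.244  0.97  -0.002]
 [ 0.    -0.002 -1.   ]]
f 1
t [-1.779 -1.237  0.101] a [-0.0003 -0.0001 -0.0701] rows>= 8.7
t [-1.727 -2.111 -0.617] a [-0.0022 -0.0159 -0.0392] rows>= 11.2
f -1
t [-1.779 -1.237  0.101] a [-1.000e-04  3.000e-04  4.299e-01] rows>= 14.5
t [-1.727 -2.111 -0.617] a [-0.0231  0.0032  0.4602] rows>= 15.5
```

```bash
python3 -m crank '[{"tx":-0.9,"ty":-1,"tz":-0.5},{"tx":-0.9,"ty":-1,"tz":-0.5},{"tx":-0.9,"ty":-1,"tz":-0.5},{"tx":-0.9,"ty":-1,"tz":-0.5},{"tx":-0.9,"ty":-1,"tz":-0.5},{"tx":-0.9,"ty":-1,"tz":-0.5},{"tx":-0.9,"ty":-1,"tz":-0.5},{"tx":-0.9,"ty":-1,"tz":-0.5}]'
python3 - <<'E'
from h import *
plan([440,-127,300],Rtool(0.))
E
```

```text
t [-1.831 -2.361 -0.497] a [-0.0003 -0.0001 -0.0393] rows>= 12.1$[0]: bad value
```

```bash
python3 -m crank '[{"tx":-0.9,"ty":-1,"tz":-0.5,"ax":0,"ay":0,"az":0,"gripper":94},{"tx":-0.9,"ty":-1,"tz":-0.5,"ax":0,"ay":0,"az":0,"gripper":94},{"tx":-0.9,"ty":-1,"tz":-0.5,"ax":0,"ay":0,"az":0,"gripper":94},{"tx":-0.9,"ty":-1,"tz":-0.5,"ax":0,"ay":0,"az":0,"gripper":94},{"tx":-0.9,"ty":-1,"tz":-0.5,"ax":0,"ay":0,"az":0,"gripper":94},{"tx":-0.9,"ty":-1,"tz":-0.5,"ax":0,"ay":0,"az":0,"gripper":94},{"tx":-0.9,"ty":-1,"tz":-0.5,"ax":0,"ay":0,"az":0,"gripper":94}]'
python3 - <<'E'
from h import *
plan([440,-127,300],Rtool(0.))
E
```

```text
clock: 1.02
tool_pos: [299.4, 258.6, 302.1]
orientation: [0.395, 3.114, 0.003]
wrist_force: [-1.3, 0.1, 0.6]
grip_width: 94.2
grasp_force: 0.0
t [-0.93  -1.353  0.008] a [ 0.0003  0.0005 -0.0402] rows>= 6.6
```

```bash
python3 -m crank '[{"tx":-0.5,"ty":-0.7,"tz":0,"ax":0,"ay":0,"az":-0.04,"gripper":94},{"tx":-0.5,"ty":-0.7,"tz":0,"ax":0,"ay":0,"az":-0.04,"gripper":94},{"tx":-0.5,"ty":-0.7,"tz":0,"ax":0,"ay":0,"az":-0.04,"gripper":94},{"tx":-0.5,"ty":-0.7,"tz":0,"ax":0,"ay":0,"az":-0.04,"gripper":94}]'
python3 - <<'E'
from h import *
plan([440,-127,300],Rtool(0.))
c=cam('wrist');cv2.imwrite('pics/w1.png',c['image'][:,:,::-1]);np.savez('pics/w1.npz',**c)
E
```

```text
clock: 1.52
tool_pos: [376.1, 58.9, 299.9]
orientation: [0.007, -3.14, -0.001]
wrist_force: [1.6, 0.6, 0.5]
grip_width: 94.2
grasp_force: 0.0
t [-0.252 -0.745 -0.001] a [ 0.0001 -0.0002  0.0007] rows>= 3.1
```

View pics/w1.png

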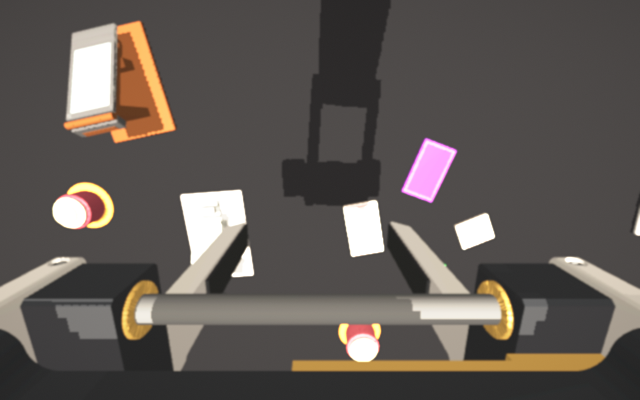

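The wrist view is flipped (down in the picture is away from the robot). It shows the long ticket at (363,228), the holder base at (217,235), and the gripper covering the lower half. I'll go higher and further ahead to see the holder in the clear upper half.

```bash
cat >> h.py <<'E'
def onplane(c,uv,zt):
    uv=np.asarray(uv,float);K=c['camera_matrix']
    d=np.stack([(uv[:,0]-K[0,2])/K[0,0],(uv[:,1]-K[1,2])/K[1,1],np.ones(len(uv))],-1)@c['R'];C=-c['R'].T@c['t']
    return C+d*((zt-C[2])/d[:,2])[:,None]
def rect(c,m,zt):
    n,l,s,_=cv2.connectedComponentsWithStats(m.astype(np.uint8)); m=l==1+np.argmax(s[1:,4])
    v,u=np.where(m);X=onplane(c,np.stack([u,v],1),zt)
    r=cv2.minAreaRect(X[:,:2].astype(np.float32));print(r,X[:,:2].mean(0));return r
E
python3 - <<'E'
from h import *
c=load('w1');im=c['image'].astype(int)
m=np.zeros((400,640),bool);m[195:262,338:388]=1
rect(c,m&(im[...,0]>110),8)
plan([540,-127,400],Rtool(0.))
E
```

```text
((497.4855651855469, 144.03750610351562), (108.11688995361328, 67.16458129882812), 11.103928565979004) [496.50506983 144.11963674]
t [-0.65  -0.731 -0.4  ] a [-0.0005 -0.0001  0.    ] rows>= 4.2
```

```bash
python3 -m crank '[{"tx":-0.65,"ty":-0.75,"tz":-0.4,"ax":0,"ay":0,"az":0,"gripper":94},{"tx":-0.65,"ty":-0.75,"tz":-0.4,"ax":0,"ay":0,"az":0,"gripper":94},{"tx":-0.65,"ty":-0.75,"tz":-0.4,"ax":0,"ay":0,"az":0,"gripper":94},{"tx":-0.65,"ty":-0.75,"tz":-0.4,"ax":0,"ay":0,"az":0,"gripper":94},{"tx":-0.65,"ty":-0.75,"tz":-0.4,"ax":0,"ay":0,"az":0,"gripper":94},{"tx":-0.65,"ty":-0.75,"tz":-0.4,"ax":0,"ay":0,"az":0,"gripper":94}]'
python3 - <<'E'
from h import *
c=cam('wrist');np.savez('pics/w2.npz',**c)
cv2.imwrite('pics/w2.png',cv2.resize(c['image'][40:240,200:440,::-1],None,fx=3,fy=3,interpolation=2)[:600,:])
E
```

```text
clock: 2.33
tool_pos: [540.3, -126.3, 399.3]
orientation: [0.007, -3.14, -0.002]
wrist_force: [-0.5, -0.3, 0.6]
grip_width: 94.0
grasp_force: 0.0
```

View pics/w2.png

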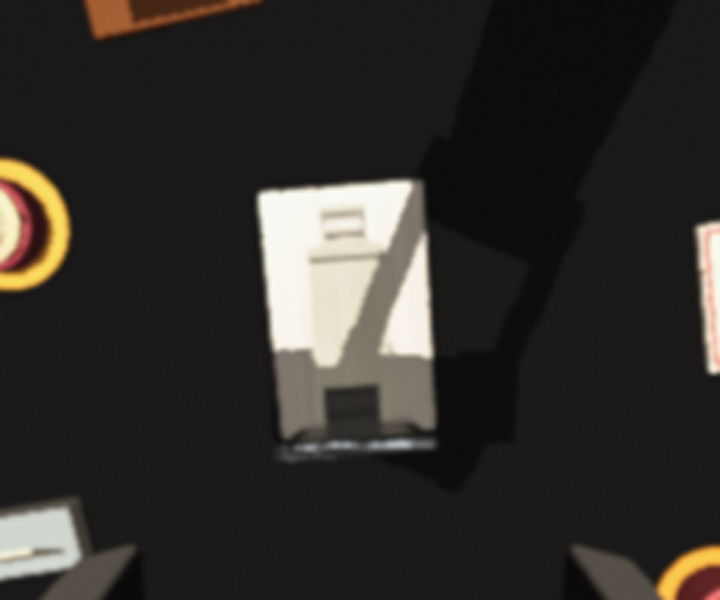

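The picture shows the holder base with its near corners at crop (258,190) and (423,180), the ledge along row 250 (columns 308–384), and the roller bracket at (343,222). The bed runs down to about row 385, and the upright cover is edge-on at row 445. Now I'll measure the yaw, the bed plane and the edges.

Run:
```python
from h import *
c=load('w2');P=cloud(c);im=c['image'].astype(int)
g=cv2.cvtColor(c['image'],cv2.COLOR_RGB2GRAY).astype(float)
# base edges, subpixel along rows/cols
def cross(arr,pos,rng,thr,rise):
    a=arr[rng[0]:rng[1]];
    i=np.where((a[:-1]<thr)&(a[1:]>=thr))[0] if rise else np.where((a[:-1]>=thr)&(a[1:]<thr))[0]
    if len(i)==0: return None
    i=i[0];return rng[0]+i+(thr-a[i])/(a[i+1]-a[i])
L=[(cross(g[v],0,(275,305),130,True),v) for v in range(108,155)]
T=[(u,cross(g[:,u],0,(90,115),130,True)) for u in range(290,338)]
Rr=[(cross(g[v],0,(325,355),90,False),v) for v in range(160,180)]
fits={}
for n,q in(('L',L),('T',T),('R',Rr)):
    q=[a for a in q if None not in a];X=onplane(c,q,8)[:,:2]
    vx,vy,x0,y0=cv2.fitLine(X.astype(np.float32),cv2.DIST_HUBER,0,.01,.01).ravel();print(n,len(q),np.degrees(np.arctan2(vy,vx)),x0,y0);fits[n]=(vx,vy,x0,y0)
a=np.arctan2(fits['L'][1],fits['L'][0]);a=(a+np.pi/2)%np.pi-np.pi/2
for b in (a,): 
    e=np.array([np.cos(b),np.sin(b)]);f=np.array([-e[1],e[0]])
    for n in fits: print(n,'along',e@fits[n][2:],'across',f@fits[n][2:])
b=a;e=np.array([np.cos(b),np.sin(b),0]);f=np.array([-e[1],e[0],0])
Q=P.reshape(-1,3);w=np.stack([Q@e,Q@f,Q[:,2]],1)
k=(w[:,2]>18)&(w[:,2]<300)&(np.abs(w[:,0]-510)<130);k&=(np.abs(w[:,1]-w[k][:,1].mean())<90);w=w[k]
y0=np.median(w[:,1]);print('deg',np.degrees(b),'ymed',y0)
for x in range(420,640,5):
    q=w[(np.abs(w[:,0]-x)<2.5)]
    if len(q)>5: print(x,len(q),'z',np.percentile(q[:,2],[5,50,95]).round(0),'y',np.percentile(q[:,1],[2,98]).round(1))
```

```text
L 47 4.4782495 486.10406 -188.36589
T 48 -85.45986 428.81418 -135.76982
R 20 5.253991 567.44293 -71.909386
L along 469.9123 across -225.74612
T along 416.90405 across -168.83739
R along 560.0958 across -115.99614
deg 4.4782476 ymed -393.4719096341595
420 99 z [29. 55. 63.] y [-422.7 -367.9]
425 97 z [28. 57. 64.] y [-423.9 -367.7]
430 96 z [30. 57. 64.] y [-422.5 -367.6]
435 98 z [26. 51. 63.] y [-422.9 -368.1]
440 91 z [28. 50. 59.] y [-423.1 -370.6]
445 78 z [28. 48. 52.] y [-418.7 -373.5]
450 62 z [25. 41. 49.] y [-416.4 -376.6]
455 35 z [25. 39. 42.] y [-409.6 -383.2]
620 10 z [20. 24. 26.] y [-393.9 -378.6]
625 75 z [20. 27. 29.] y [-443.2 -378.5]
630 92 z [23. 28. 30.] y [-455.3 -378.7]
635 126 z [26. 28. 81.] y [-454.2 -377.7]
```

Run:
```python
from h import *
c=load('w2');P=cloud(c);b=np.radians(4.5);e=np.array([np.cos(b),np.sin(b),0]);f=np.array([-e[1],e[0],0])
Q=P.reshape(-1,3);w=np.stack([Q@e,Q@f,Q[:,2]],1)
k=(w[:,2]>14)&(w[:,2]<330)&(np.abs(w[:,0]-510)<130)&(np.abs(w[:,1]+171)<60);w=w[k]
for x in range(420,640,4):
    q=w[(np.abs(w[:,0]-x)<2)]
    if len(q)>4: print(x,len(q),'z',np.percentile(q[:,2],[5,50,95]).round(0),'y',np.percentile(q[:,1],[3,97]).round(1))
q=w[(w[:,0]>475)&(w[:,0]<540)&(np.abs(w[:,1]+171)<20)]
A=np.c_[q[:,0]-500,q[:,1]+171,np.ones(len(q))];s=np.linalg.lstsq(A,q[:,2],rcond=None)[0];r=q[:,2]-A@s
print(len(q),s,'slope deg',np.degrees(np.arctan(s[0])),'std',r.std())
```

```text
432 27 z [24. 25. 27.] y [-183.2 -155.3]
436 30 z [25. 27. 39.] y [-182.9 -155.6]
440 32 z [18. 39. 42.] y [-183.4 -155.8]
444 31 z [14. 41. 42.] y [-183.9 -157.9]
448 32 z [15. 39. 41.] y [-184.3 -158.2]
452 32 z [17. 18. 36.] y [-184.5 -156.7]
456 48 z [19. 39. 49.] y [-191.8 -150.2]
460 56 z [47. 49. 52.] y [-191.7 -147.3]
464 53 z [44. 47. 50.] y [-191.1 -147.4]
468 54 z [44. 46. 48.] y [-191.5 -146.7]
472 54 z [46. 48. 50.] y [-192.8 -148. ]
476 55 z [49. 50. 52.] y [-191.9 -148.4]
480 57 z [51. 53. 54.] y [-192.1 -147.5]
484 58 z [54. 55. 57.] y [-191.6 -147.3]
488 55 z [56. 58. 59.] y [-190.7 -146.4]
492 55 z [58. 60. 61.] y [-192.1 -147.8]
496 56 z [60. 62. 64.] y [-191.2 -148.2]
500 57 z [63. 64. 66.] y [-191.4 -148.6]
504 60 z [65. 67. 69.] y [-191.5 -145.9]
508 58 z [67. 69. 71.] y [-193.  -147.5]
512 59 z [69. 71. 73.] y [-192.  -147.8]
516 124 z [ 72. 240. 247.] y [-189.8 -148.9]
520 114 z [ 74. 247. 249.] y [-190.1 -149.1]
524 118 z [ 77. 163. 249.] y [-190.3 -148.5]
528 109 z [ 79.  82. 247.] y [-190.2 -149.6]
532 142 z [ 82. 246. 267.] y [-190.8 -146.4]
536 322 z [ 85. 265. 267.] y [-199.1 -139.8]
540 107 z [ 86. 265. 267.] y [-200.3 -140.3]
544 46 z [ 88. 196. 216.] y [-199.2 -139. ]
548 36 z [ 91. 174. 191.] y [-200.3 -138.1]
552 38 z [ 93. 146. 165.] y [-199.2 -139. ]
556 57 z [ 96. 117. 132.] y [-200.2 -138.2]
560 10 z [ 97.  99. 119.] y [-199.6 -147.4]
1289 [ 3.14957784  0.24414859 90.00690252] slope deg 72.38520738531392 std 69.29987854858693
```

Holder result, all consistent with the given sizes:

| Quantity | Measured |
|---|---|
| Yaw | about 4.5° |
| Bed slope | 30° |
| Ledge foot, along-axis / z | 464.5 / 43.9 mm |
| Seat, along / across / z | 507.8 / −170.2 / 68.9 mm |
| Hinge-to-cover-top distance | 154 mm |
| Cover angle | about 1.93 rad |

Next is the ticket.

```bash
python3 -m crank '[{"tx":0.1,"ty":0.9,"tz":0.6,"ax":0,"ay":0,"az":-0.03,"gripper":94},{"tx":0.18,"ty":1,"tz":0.9,"ax":0,"ay":0,"az":-0.03,"gripper":94},{"tx":0.18,"ty":1,"tz":0.9,"ax":0,"ay":0,"az":-0.03,"gripper":94},{"tx":0.18,"ty":1,"tz":0.9,"ax":0,"ay":0,"az":-0.03,"gripper":94},{"tx":0.18,"ty":1,"tz":0.9,"ax":0,"ay":0,"az":-0.03,"gripper":94},{"tx":0.18,"ty":1,"tz":0.9,"ax":0,"ay":0,"az":-0.03,"gripper":94},{"tx":0.18,"ty":1,"tz":0.9,"ax":0,"ay":0,"az":-0.03,"gripper":94},{"tx":0.18,"ty":1,"tz":0.9,"ax":0,"ay":0,"az":-0.03,"gripper":94}]'
python3 - <<'E'
from h import *
c=cam('wrist');np.savez('pics/w3.npz',**c)
im=c['image'].astype(int);K=c['camera_matrix']
X=c['R']@np.array([496.5,147,8])+c['t'];u,v=(K@X)[:2]/X[2];print(u,v)
m=np.zeros((400,640),bool);m[max(0,int(v)-70):int(v)+70,int(u)-50:int(u)+50]=1
rect(c,m&(im[...,0]>110),8)
plan([496.5,147,150],Rtool(np.radians(11.1)))
E
```

```text
clock: 3.38
tool_pos: [493.5, 123.1, 176.8]
orientation: [-0.304, 3.125, -0.001]
wrist_force: [-0.2, -0.4, 1.5]
grip_width: 94.1
grasp_force: 0.0
335.61945027945904 182.6304928989787
((497.07354736328125, 144.86428833007812), (100.69518280029297, 61.92641067504883), 11.131927490234375) [495.05498561 144.11951205]
t [-0.028  0.093  0.109] a [-0.0001  0.0004 -0.0001] rows>= 0.6
```

Run:
```python
from h import *
plan([497,144.7,2.5],Rtool(np.radians(11.1)))
```

```text
t [-0.026  0.084  0.699] a [-0.0001  0.0004 -0.0001] rows>= 2.8
```

```bash
python3 -m crank '[{"tx":-0.026,"ty":0.084,"tz":0.25,"ax":0,"ay":0,"az":0,"gripper":94},{"tx":-0.026,"ty":0.084,"tz":0.45,"ax":0,"ay":0,"az":0,"gripper":94},{"tx":-0.026,"ty":0.084,"tz":0.62,"ax":0,"ay":0,"az":0,"gripper":94},{"tx":-0.026,"ty":0.084,"tz":0.68,"ax":0,"ay":0,"az":0,"gripper":94},{"tx":-0.026,"ty":0.084,"tz":0.7,"ax":0,"ay":0,"az":0,"gripper":94},{"tx":-0.026,"ty":0.084,"tz":0.7,"ax":0,"ay":0,"az":0,"gripper":94}]'; python3 -m crank '[{"tx":0,"ty":0,"tz":0,"ax":0,"ay":0,"az":0,"gripper":50},{"tx":0,"ty":0,"tz":0,"ax":0,"ay":0,"az":0,"gripper":50},{"tx":0,"ty":0,"tz":0,"ax":0,"ay":0,"az":0,"gripper":50},{"tx":0,"ty":0,"tz":0,"ax":0,"ay":0,"az":0,"gripper":50},{"tx":0,"ty":0,"tz":0,"ax":0,"ay":0,"az":0,"gripper":50},{"tx":0,"ty":0,"tz":0,"ax":0,"ay":0,"az":0,"gripper":50}]'
```

```text
clock: 4.18
tool_pos: [497.6, 144.7, 2.4]
orientation: [-0.302, 3.124, 0.0]
wrist_force: [0.7, 0.4, -0.2]
grip_width: 94.0
grasp_force: 0.0
clock: 4.92
tool_pos: [495.5, 144.8, 0.7]
orientation: [0.303, -3.127, -0.0]
wrist_force: [-0.2, -0.1, -0.2]
grip_width: 50.2
grasp_force: 0.0
```

Run:
```python
from h import *
c=cam('wrist');np.savez('pics/w4.npz',**c);t=cam('top');np.savez('pics/t4.npz',**t)
a=cv2.resize(c['image'][60:300,150:490],None,fx=1.6,fy=1.6);b=cv2.resize(t['image'][130:250,190:330],None,fx=1.8,fy=3.2)
b=cv2.resize(b,(252,a.shape[0]));cv2.imwrite('pics/v4.png',np.hstack([a,b])[:,:,::-1]);print(np.hstack([a,b]).shape,robot.read_state()['grip_width'])
```

```text
(384, 796, 3) 49.7016928697873
```

View pics/v4.png

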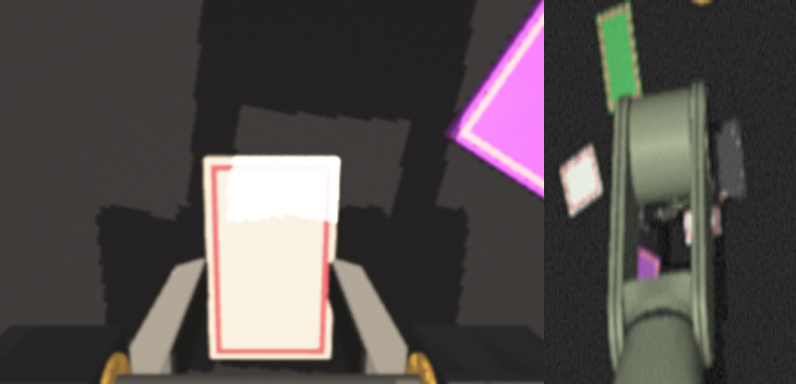

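The ticket sits between the fingertips at crop (205..335, 262) and seems to cover their inner edges, so it may be riding on top of the tips. Its height in the depth image will settle it.

Run:
```python
from h import *
c=load('w4');P=cloud(c);R0,p0=pose()
m=np.zeros((400,640),bool);m[155:285,270:365]=1;k=m&(c['image'][...,0]>190)
for v in range(162,284,10):
    print(v,[ (int(P[v,u,2].round())) for u in range(268,370,6)])
rect(c,k,8)
Q=(P[k]-p0)@R0.as_matrix();print(p0,np.percentile(Q,[2,50,98],axis=0).round(1))
```

```text
162 [0, -1, 7, 8, 7, 7, 8, 7, 8, 6, 8, 7, 7, 8, 8, 7, -1]
172 [-2, -1, 8, 9, 8, 8, 6, 9, 8, 9, 7, 8, 8, 8, 7, 8, 0]
182 [0, -1, 9, 8, 7, 8, 8, 8, 7, 8, 8, 7, 8, 8, 8, 7, -1]
192 [-1, 0, 8, 8, 8, 8, 7, 8, 8, 9, 9, 8, 7, 8, 7, 7, 0]
202 [0, 0, 7, 8, 8, 8, 8, 7, 8, 7, 7, 8, 8, 7, 8, 7, 0]
212 [-1, 0, 7, 8, 7, 8, 8, 6, 7, 8, 7, 7, 7, 7, 8, 8, -1]
222 [0, -2, 8, 7, 8, 8, 7, 9, 8, 7, 8, 6, 6, 8, 6, 30, -1]
232 [48, 47, 32, 7, 8, 7, 8, 8, 8, 8, 8, 8, 7, 8, 8, 44, 48]
242 [63, 57, 32, 8, 7, 7, 9, 8, 9, 8, 7, 8, 9, 6, 8, 46, 59]
252 [73, 59, 0, 10, 9, 9, 8, 7, 7, 8, 7, 8, 7, 8, 9, 48, 69]
262 [79, 60, 0, 8, 8, 8, 7, 7, 8, 7, 7, 7, 7, 7, 7, 0, 69]
272 [79, 0, 0, 7, 8, 8, 8, 8, 8, 9, 8, 7, 8, 7, 8, 0, 71]
282 [81, 0, -2, 8, 8, 8, 9, 8, 7, 7, 8, 7, 7, 7, 7, -1, -1]
((496.44537353515625, 144.77835083007812), (99.98898315429688, 60.4484748840332), 10.860140800476074) [493.43912565 143.82153177]
[495.55547359 144.84218758   0.67082057] [[-48.9 -29.   -8.2]
 [  4.3  -1.   -6.9]
 [ 47.6  28.2  -5. ]]
```

Run:
```python
from h import *
c=load('w4');P=cloud(c);R0,p0=pose()
Q=((P.reshape(-1,3)-p0)@R0.as_matrix())
k=(np.abs(Q[:,0])<25)&(np.abs(Q[:,1])<60)&(Q[:,2]<-12)&(Q[:,2]>-70);q=Q[k]
for z in range(-70,-10,5):
    s=q[np.abs(q[:,2]-z)<2.5]
    for sg in(1,-1):
        a=s[s[:,1]*sg>0]
        if len(a): print(z,sg,len(a),'absy',np.percentile(abs(a[:,1]),[2,50,98]).round(1),'x',np.percentile(a[:,0],[2,98]).round(1))
print(robot.read_state())
```

```text
-70 1 61 absy [23.6 25.6 35.2] x [-5.5  9.4]
-70 -1 64 absy [26.2 29.4 37.9] x [-6.   9.3]
-65 1 132 absy [23.6 26.4 35.2] x [-8.3  9.4]
-65 -1 135 absy [26.2 29.3 37.9] x [-7.6  9.3]
-60 1 117 absy [23.5 25.9 35. ] x [-6.8  9.4]
-60 -1 115 absy [26.2 29.1 37.7] x [-6.7  9.4]
-55 1 111 absy [23.5 26.6 35.2] x [-7.6  9.4]
-55 -1 111 absy [26.3 28.5 38. ] x [-7.2  9.3]
-50 1 99 absy [23.6 27.1 35.1] x [-7.3  9.3]
-50 -1 101 absy [26.2 29.1 37.7] x [-8.   9.3]
-45 1 92 absy [23.5 25.5 34.8] x [-8.1  9.2]
-45 -1 93 absy [26.2 29.5 37.7] x [-6.9  9.3]
-40 1 81 absy [23.5 26.1 35. ] x [-6.1  9.3]
-40 -1 81 absy [26.2 28.6 37.6] x [-6.7  9.3]
-35 1 60 absy [23.5 25.1 33.9] x [-7.2  9.2]
-35 -1 58 absy [26.4 27.9 35.2] x [-7.7  9.2]
-30 1 36 absy [23.6 23.8 28.8] x [-6.7  9.1]
-30 -1 32 absy [26.3 26.5 30.8] x [-6.6  9.1]
{'clock': 5.025, 'joint_pos': array([ 1.16626528e-01,  3.02506809e-01,  1.82755718e+00, -1.82070106e-05,
        1.01170184e+00, -1.64723469e+00]), 'qvel': array([ 0.00091812, -0.00166822, -0.0024939 ,  0.00184995,  0.0008902 ,
        0.00180207]), 'tau': array([ 4.05465529e-03, -3.50471771e+01, -2.20981157e+01, -1.84378942e-02,
        7.42462068e-02,  3.85299046e-06]), 'tool_pos': array([495.55547359, 144.84218758,   0.67082057]), 'orientation': array([ 3.02793290e-01, -3.12679305e+00,  2.97024778e-05]), 'wrist_force': array([ 0.27387053,  0.43971947, -0.12164358]), 'moment': array([ 0.05695112, -0.01398599, -0.0186595 ]), 'grasp_force': 0.0, 'grip_width': 49.7016928697873}
```

Run:
```python
from h import *
print(robot.grasp_offset,[a for a in dir(robot) if a[0]!='_'])
c=load('w4');K=c['camera_matrix'];R0,p0=pose()
for y in(25,-25,37,-37):
  for x in (9,-8):
    for z in(0,-10,-19,-27):
        X=c['R']@(R0.apply([x,y,z])+p0)+c['t'];print(x,y,z,((K@X)[:2]/X[2]).round(0))
a=c['image'][200:270,255:385,::-1];b=load('w3')['image'][190:300,180:460,::-1]
a=cv2.resize(a,None,fx=4,fy=4,interpolation=0);b=cv2.resize(b,(520,204));cv2.imwrite('pics/v5.png',np.vstack([a,b]))
```

```text
-18.8 ['Unreachable', 'camera', 'grasp_offset', 'job_done', 'read_state']
9 25 0 [352. 208.]
9 25 -10 [354. 212.]
9 25 -19 [355. 216.]
9 25 -27 [357. 220.]
-8 25 0 [351. 229.]
-8 25 -10 [353. 234.]
-8 25 -19 [354. 239.]
-8 25 -27 [356. 244.]
9 -25 0 [287. 208.]
9 -25 -10 [285. 212.]
9 -25 -19 [284. 216.]
9 -25 -27 [282. 220.]
-8 -25 0 [287. 229.]
-8 -25 -10 [286. 234.]
-8 -25 -19 [284. 239.]
-8 -25 -27 [283. 244.]
9 37 0 [368. 208.]
9 37 -10 [370. 212.]
9 37 -19 [372. 216.]
9 37 -27 [375. 220.]
-8 37 0 [367. 229.]
-8 37 -10 [369. 234.]
-8 37 -19 [371. 239.]
-8 37 -27 [373. 244.]
9 -37 0 [271. 208.]
9 -37 -10 [269. 212.]
9 -37 -19 [267. 216.]
9 -37 -27 [265. 220.]
-8 -37 0 [272. 229.]
-8 -37 -10 [270. 234.]
-8 -37 -19 [268. 239.]
-8 -37 -27 [266. 244.]
```

View pics/v5.png

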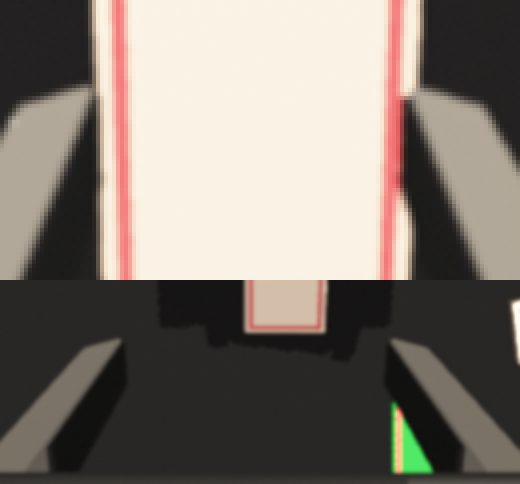

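The fingertips (crop (95,90) and (415,90)) hang above the ticket face, although the reported TCP is 0.7 mm above the counter. I'll measure where the tips really end in the tool frame.

Run:
```python
from h import *
c=load('w4');P=cloud(c);R0,p0=pose()
Q=((P-p0)@R0.as_matrix())
for v in range(216,236,2): print(v,[tuple(Q[v,u].round(0).astype(int)) for u in (272,274,276,278,280,356,358,360,362,364)])
```

```text
216 [(np.int64(2), np.int64(-37), np.int64(2)), (np.int64(3), np.int64(-35), np.int64(1)), (np.int64(2), np.int64(-34), np.int64(2)), (np.int64(2), np.int64(-32), np.int64(2)), (np.int64(5), np.int64(-29), np.int64(-7)), (np.int64(5), np.int64(27), np.int64(-7)), (np.int64(5), np.int64(29), np.int64(-6)), (np.int64(3), np.int64(31), np.int64(1)), (np.int64(2), np.int64(33), np.int64(1)), (np.int64(3), np.int64(34), np.int64(1))]
218 [(np.int64(1), np.int64(-37), np.int64(1)), (np.int64(0), np.int64(-35), np.int64(2)), (np.int64(0), np.int64(-34), np.int64(2)), (np.int64(1), np.int64(-32), np.int64(1)), (np.int64(3), np.int64(-30), np.int64(-6)), (np.int64(4), np.int64(27), np.int64(-7)), (np.int64(4), np.int64(29), np.int64(-8)), (np.int64(1), np.int64(32), np.int64(1)), (np.int64(1), np.int64(33), np.int64(1)), (np.int64(1), np.int64(35), np.int64(1))]
220 [(np.int64(-1), np.int64(-37), np.int64(2)), (np.int64(-1), np.int64(-35), np.int64(1)), (np.int64(-1), np.int64(-34), np.int64(1)), (np.int64(-1), np.int64(-32), np.int64(2)), (np.int64(2), np.int64(-29), np.int64(-6)), (np.int64
[... 2648 characters left out ...]
np.int64(-26), np.int64(-31)), (np.int64(3), np.int64(24), np.int64(-34)), (np.int64(7), np.int64(24), np.int64(-43)), (np.int64(7), np.int64(25), np.int64(-44)), (np.int64(9), np.int64(25), np.int64(-48)), (np.int64(9), np.int64(27), np.int64(-47))]
234 [(np.int64(9), np.int64(-28), np.int64(-52)), (np.int64(7), np.int64(-28), np.int64(-47)), (np.int64(8), np.int64(-26), np.int64(-48)), (np.int64(4), np.int64(-26), np.int64(-40)), (np.int64(1), np.int64(-26), np.int64(-31)), (np.int64(3), np.int64(24), np.int64(-36)), (np.int64(6), np.int64(24), np.int64(-44)), (np.int64(7), np.int64(24), np.int64(-47)), (np.int64(8), np.int64(25), np.int64(-49)), (np.int64(9), np.int64(26), np.int64(-52))]
```

Both the range image and the finger geometry put the true fingertips about 29 mm short of the reported TCP. From here I'll plan with the tip at tool z = −29 and go down slowly, watching the force.

```bash
python3 -m crank '[{"tx":0,"ty":0,"tz":0,"ax":0,"ay":0,"az":0,"gripper":94},{"tx":0,"ty":0,"tz":0,"ax":0,"ay":0,"az":0,"gripper":94},{"tx":0,"ty":0,"tz":0,"ax":0,"ay":0,"az":0,"gripper":94},{"tx":0,"ty":0,"tz":0,"ax":0,"ay":0,"az":0,"gripper":94},{"tx":0,"ty":0,"tz":0.03,"ax":0,"ay":0,"az":0,"gripper":94},{"tx":0,"ty":0,"tz":0.06,"ax":0,"ay":0,"az":0,"gripper":94},{"tx":0,"ty":0,"tz":0.08,"ax":0,"ay":0,"az":0,"gripper":94},{"tx":0,"ty":0,"tz":0.08,"ax":0,"ay":0,"az":0,"gripper":94}]'; python3 -m crank '[{"tx":0,"ty":0,"tz":0.01,"ax":0,"ay":0,"az":0,"gripper":94},{"tx":0,"ty":0,"tz":0.018,"ax":0,"ay":0,"az":0,"gripper":94},{"tx":0,"ty":0,"tz":0.024,"ax":0,"ay":0,"az":0,"gripper":94},{"tx":0,"ty":0,"tz":0.024,"ax":0,"ay":0,"az":0,"gripper":94}]'
```

```text
clock: 6.02
tool_pos: [494.9, 144.7, -20.1]
orientation: [0.303, -3.125, 0.0]
wrist_force: [-0.3, -0.8, -0.0]
grip_width: 94.4
grasp_force: 0.0
clock: 6.52
tool_pos: [495.5, 144.8, -25.4]
orientation: [0.303, -3.127, 0.0]
wrist_force: [-0.2, -0.5, 1.2]
grip_width: 93.8
grasp_force: 0.0
```

```bash
python3 -m crank '[{"tx":0,"ty":0,"tz":0,"ax":0,"ay":0,"az":0,"gripper":40},{"tx":0,"ty":0,"tz":0,"ax":0,"ay":0,"az":0,"gripper":40},{"tx":0,"ty":0,"tz":0,"ax":0,"ay":0,"az":0,"gripper":40},{"tx":0,"ty":0,"tz":0,"ax":0,"ay":0,"az":0,"gripper":40},{"tx":0,"ty":0,"tz":0,"ax":0,"ay":0,"az":0,"gripper":40},{"tx":0,"ty":0,"tz":0,"ax":0,"ay":0,"az":0,"gripper":40}]'
```

```text
clock: 7.28
tool_pos: [495.6, 144.9, -25.2]
orientation: [-0.303, 3.127, 0.0]
wrist_force: [-0.0, 0.7, -0.1]
grip_width: 59.2
grasp_force: 30.0
```

Gripped: 59.2 mm opening, 30 N. Lifting.

```bash
cat >> h.py <<'E'
b=np.radians(4.5);e=np.array([np.cos(b),np.sin(b),0]);f=np.array([-e[1],e[0],0]);zz=np.array([0,0,1.])
S=e*.8660254+zz*.5;N=-e*.5+zz*.8660254
seat=507.8*e-170.2*f+68.9*zz
RS=Rtool(b,np.pi/6)
def at(s,y,n,off): return seat+s*S+y*f+n*N-RS.apply(off)
OFF=[-1,0,-25.2]
def bed():  # reported tip point in bed frame
    R0,p0=pose();d=p0+R0.apply(OFF)-seat;print('ticket in seat frame s,y,n',(d@S).round(2),(d@f).round(2),(d@N).round(2),'ang err',(RS.inv()*R0).as_rotvec().round(4))
E
python3 -m crank '[{"tx":0,"ty":0,"tz":-0.2,"ax":0,"ay":0,"az":0,"gripper":40},{"tx":0,"ty":0,"tz":-0.4,"ax":0,"ay":0,"az":0,"gripper":40},{"tx":0,"ty":0,"tz":-0.6,"ax":0,"ay":0,"az":0,"gripper":40},{"tx":0,"ty":0,"tz":-0.75,"ax":0,"ay":0,"az":0,"gripper":40},{"tx":0,"ty":0,"tz":-0.75,"ax":0,"ay":0,"az":0,"gripper":40}]'
python3 - <<'E'
from h import *
print(seat); plan(at(5,0,100,OFF),RS)
E
```

```text
clock: 7.9
tool_pos: [498.6, 145.2, 166.0]
orientation: [-0.302, 3.119, 0.0]
wrist_force: [-0.9, -0.7, -1.2]
grip_width: 59.0
grasp_force: 30.0
[ 519.58836016 -129.83380139   68.9       ]
t [ 0.264 -1.08   0.12 ] a [ 0.0047 -0.0819  0.0178] rows>= 4.5
```

```bash
python3 -m crank '[{"tx":0.26,"ty":-0.2,"tz":0,"ax":0.005,"ay":-0.082,"az":0.018,"gripper":40},{"tx":0.26,"ty":-0.4,"tz":0.05,"ax":0.005,"ay":-0.082,"az":0.018,"gripper":40},{"tx":0.26,"ty":-0.6,"tz":0.1,"ax":0.005,"ay":-0.082,"az":0.018,"gripper":40},{"tx":0.26,"ty":-0.8,"tz":0.12,"ax":0.005,"ay":-0.082,"az":0.018,"gripper":40},{"tx":0.26,"ty":-0.95,"tz":0.12,"ax":0.005,"ay":-0.082,"az":0.018,"gripper":40},{"tx":0.26,"ty":-1,"tz":0.12,"ax":0.005,"ay":-0.082,"az":0.018,"gripper":40},{"tx":0.26,"ty":-1,"tz":0.12,"ax":0.005,"ay":-0.082,"az":0.018,"gripper":40}]'
python3 - <<'E'
from h import *
bed(); plan(at(5,0,100,OFF),RS);plan(at(5,0,12,OFF),RS)
E
```

```text
clock: 8.78
tool_pos: [479.0, -112.7, 130.8]
orientation: [-0.099, 2.626, 0.027]
wrist_force: [0.1, -0.3, -0.7]
grip_width: 59.3
grasp_force: 30.0
ticket in seat frame s,y,n -1.69 20.32 98.38 ang err [0.0006 0.0101 0.0027]
t [-0.028 -0.081 -0.007] a [-0.0001 -0.0016 -0.0004] rows>= 0.3
t [-0.031 -0.081  0.345] a [-0.0001 -0.0016 -0.0004] rows>= 1.4
```

```bash
python3 -m crank '[{"tx":-0.03,"ty":-0.08,"tz":0,"ax":0,"ay":-0.0016,"az":0,"gripper":40},{"tx":-0.03,"ty":-0.08,"tz":0.12,"ax":0,"ay":-0.0016,"az":0,"gripper":40},{"tx":-0.03,"ty":-0.08,"tz":0.27,"ax":0,"ay":-0.0016,"az":0,"gripper":40},{"tx":-0.03,"ty":-0.08,"tz":0.27,"ax":0,"ay":-0.0016,"az":0,"gripper":40},{"tx":-0.03,"ty":-0.08,"tz":0.27,"ax":0,"ay":-0.0016,"az":0,"gripper":40}]'
python3 - <<'E'
from h import *
bed();c=cam('wrist');np.savez('pics/w6.npz',**c)
a=cv2.resize(c['image'][60:260,200:440,::-1],None,fx=3,fy=3);cv2.imwrite('pics/v6.png',a)
P=cloud(c)-seat;q=np.stack([P@S,P@f,P@N],-1).reshape(-1,3)
for lo,hi in((-4,4),(30,42)):
    k=(q[:,2]>lo)&(q[:,2]<hi)&(np.abs(q[:,0])<75)&(np.abs(q[:,1])<45);w=q[k];print(lo,len(w),np.percentile(w,[2,50,98],axis=0).round(1))
for s in range(-70,62,4):
    k=(np.abs(q[:,0]-s)<2)&(np.abs(q[:,1])<20)&(np.abs(q[:,2]-15)<40);print(s,k.sum(),np.percentile(q[k][:,2],[5,50,95]).round(1) if k.any() else '')
E
```

```text
clock: 9.4
tool_pos: [520.9, -128.5, 77.6]
orientation: [-0.104, 2.614, 0.026]
wrist_force: [0.6, -1.1, 0.2]
grip_width: 58.9
grasp_force: 30.0
ticket in seat frame s,y,n 6.5 1.2 31.98 ang err [ 0.0007 -0.0022 -0.0011]
-4 1475 [[-61.  -22.3  -0.9]
 [-46.5   0.9   0.5]
 [-38.2  23.8   1.8]]
30 11937 [[-41.9 -28.8  38. ]
 [ -1.9  -0.3  39.4]
 [ 46.4  28.8  40.7]]
-70 234 [-2.   8.   9.5]
-66 193 [-16.7 -15.3   6. ]
-62 261 [-16.2 -14.4   1.1]
-58 282 [-0.7  0.5  1.5]
-54 372 [-0.3  7.1  8.3]
-50 235 [2.3 7.5 8.4]
-46 307 [-0.5  0.4  1.6]
-42 637 [-0.3 37.  40.1]
-38 556 [-0.  39.3 40.5]
-34 391 [38.4 39.4 40.3]
-30 395 [38.3 39.3 40.2]
-26 398 [38.3 39.3 40.2]
-22 377 [38.2 39.3 40.4]
-18 368 [38.3 39.3 40.3]
-14 364 [38.3 39.3 40.2]
-10 364 [38.4 39.3 40.3]
-6 352 [38.4 39.3 40.4]
-2 353 [38.5 39.4 40.3]
2 340 [38.4 39.4 40.3]
6 330 [38.3 39.4 40.4]
10 344 [38.5 39.4 40.4]
14 322 [38.5 39.5 40.4]
18 323 [38.6 39.4 40.5]
22 324 [38.5 39.5 40.4]
26 313 [38.5 39.5 40.4]
30 300 [38.6 39.5 40.5]
34 309 [38.7 39.5 40.5]
38 294 [38.5 39.5 40.4]
42 289 [38.7 39.5 40.4]
46 290 [38.6 39.6 40.5]
50 42 [38.3 39.2 39.6]
54 0 
58 0
```

View pics/v6.png

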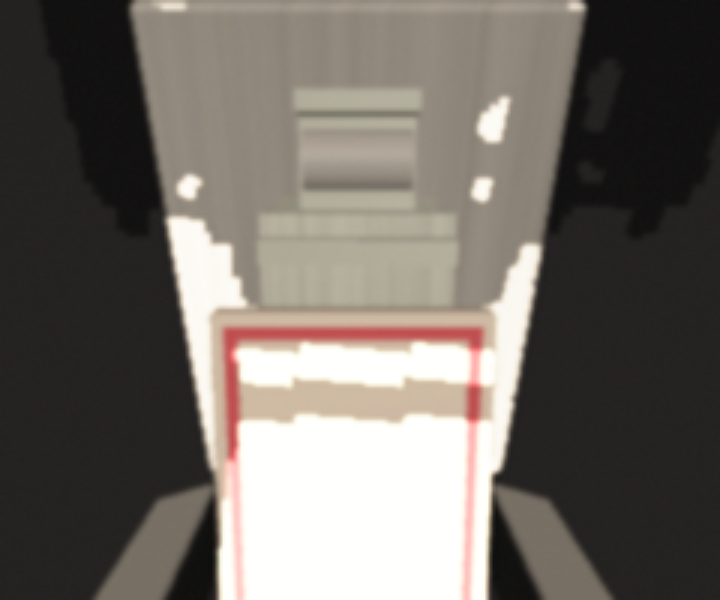

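The picture shows the ticket's lower edge at crop row 315, square above the bed and ledge (row 225), with the fingers clear outside. It is 31 mm above the bed and about 6 mm up-slope of the stop. I'll lower it, then slide down-slope (+tx).

```bash
python3 -m crank '[{"tx":0,"ty":0.002,"tz":0.06,"ax":0,"ay":0,"az":0,"gripper":40},{"tx":0,"ty":0.002,"tz":0.1,"ax":0,"ay":0,"az":0,"gripper":40},{"tx":0,"ty":0.002,"tz":0.118,"ax":0,"ay":0,"az":0,"gripper":40},{"tx":0,"ty":0.002,"tz":0.122,"ax":0,"ay":0,"az":0,"gripper":40},{"tx":0,"ty":0.002,"tz":0.122,"ax":0,"ay":0,"az":0,"gripper":40}]'
python3 -c "
from h import *
bed()"
python3 -m crank '[{"tx":0.01,"ty":0,"tz":0,"ax":0,"ay":0,"az":0,"gripper":40},{"tx":0.018,"ty":0,"tz":0,"ax":0,"ay":0,"az":0,"gripper":40},{"tx":0.024,"ty":0,"tz":0,"ax":0,"ay":0,"az":0,"gripper":40},{"tx":0.024,"ty":0,"tz":0,"ax":0,"ay":0,"az":0,"gripper":40}]'
python3 -c "
from h import *
bed()"
```

```text
clock: 10.07
tool_pos: [536.4, -128.4, 51.2]
orientation: [-0.101, 2.614, 0.025]
wrist_force: [0.6, -0.1, -0.9]
grip_width: 59.2
grasp_force: 30.0
ticket in seat frame s,y,n 6.64 0.14 1.41 ang err [ 0.0023 -0.0026  0.0005]
clock: 10.58
tool_pos: [530.9, -128.7, 47.8]
orientation: [-0.101, 2.614, 0.025]
wrist_force: [-0.5, -0.1, -1.2]
grip_width: 59.1
grasp_force: 30.0
ticket in seat frame s,y,n 0.21 0.29 1.23 ang err [ 0.0021 -0.0022  0.0009]
```

No contact yet, so I'll continue in small steps until force shows.

```bash
python3 -m crank '[{"tx":0.004,"ty":0,"tz":0.002,"ax":0,"ay":0,"az":0,"gripper":40},{"tx":0.006,"ty":0,"tz":0.003,"ax":0,"ay":0,"az":0,"gripper":40},{"tx":0.006,"ty":0,"tz":0.003,"ax":0,"ay":0,"az":0,"gripper":40}]'
python3 -c "
from h import *
bed();print(robot.read_state()['wrist_force']@np.c_[S,f,N])"
```

```text
clock: 10.95
tool_pos: [531.0, -128.8, 47.7]
orientation: [-0.101, 2.612, 0.025]
wrist_force: [-3.2, 1.1, 6.8]
grip_width: 59.3
grasp_force: 30.0
ticket in seat frame s,y,n 0.26 0.17 1.09 ang err [ 0.0019 -0.0042  0.0004]
[0.73564785 1.31823392 7.40291326]
```

```bash
python3 -m crank '[{"tx":0,"ty":0,"tz":-0.004,"ax":0,"ay":0,"az":0,"gripper":40},{"tx":0.005,"ty":0,"tz":-0.004,"ax":0,"ay":0,"az":0,"gripper":40},{"tx":0.01,"ty":0,"tz":-0.004,"ax":0,"ay":0,"az":0,"gripper":40},{"tx":0.01,"ty":0,"tz":-0.004,"ax":0,"ay":0,"az":0,"gripper":40}]'
python3 - <<'E'
from h import *
bed();print(robot.read_state()['wrist_force']@np.c_[S,f,N])
c=cam('wrist');np.savez('pics/w7.npz',**c);P=cloud(c)-seat;q=np.stack([P@S,P@f,P@N],-1).reshape(-1,3)
for s in np.arange(-60,-30,1.5):
    k=(np.abs(q[:,0]-s)<.75)&(np.abs(q[:,1])<18)&(np.abs(q[:,2]-5)<20);print(s,k.sum(),np.percentile(q[k][:,2],[10,50,90]).round(1) if k.any() else '')
E
```

```text
clock: 11.45
tool_pos: [530.2, -129.2, 48.4]
orientation: [-0.099, 2.609, 0.025]
wrist_force: [7.6, 3.9, 3.5]
grip_width: 59.4
grasp_force: 30.0
ticket in seat frame s,y,n -0.21 -0.18 2.15 ang err [ 0.0026 -0.0075  0.0018]
[ 8.58505865  3.27670822 -0.93067272]
-60.0 135 [-0.3  0.4  1.3]
-58.5 112 [-0.4  0.4  1.3]
-57.0 157 [-0.2  0.5  1.2]
-55.5 182 [-0.1  2.5  8. ]
-54.0 166 [6.7 7.4 8.1]
-52.5 121 [6.6 7.4 8.2]
-51.0 155 [6.8 7.5 8.5]
-49.5 135 [6.8 7.6 8.7]
-48.0 158 [7.8 8.5 9.2]
-46.5 130 [7.7 8.6 9.6]
-45.0 146 [8.3 9.1 9.9]
-43.5 136 [7.9 8.6 9.6]
-42.0 125 [7.9 8.7 9.5]
-40.5 145 [8.2 8.9 9.5]
-39.0 138 [7.9 8.6 9.4]
-37.5 118 [8.  8.8 9.8]
-36.0 136 [8.1 8.9 9.5]
-34.5 142 [8.  8.7 9.6]
-33.0 119 [8.  9.  9.9]
-31.5 127 [8.2 9.  9.7]
```

The ledge gives an 8.6 N stop and the face is level at about 8.6 mm. I'll ease off, release and back out along the bed normal.

```bash
python3 -m crank '[{"tx":-0.004,"ty":0,"tz":0.004,"ax":0,"ay":0,"az":0,"gripper":40},{"tx":-0.004,"ty":0,"tz":0.004,"ax":0,"ay":0,"az":0,"gripper":76},{"tx":-0.004,"ty":0,"tz":0.004,"ax":0,"ay":0,"az":0,"gripper":76},{"tx":-0.004,"ty":0,"tz":0.004,"ax":0,"ay":0,"az":0,"gripper":76},{"tx":-0.004,"ty":0,"tz":-0.05,"ax":0,"ay":0,"az":0,"gripper":76},{"tx":-0.004,"ty":0,"tz":-0.2,"ax":0,"ay":0,"az":0,"gripper":76},{"tx":-0.004,"ty":0,"tz":-0.4,"ax":0,"ay":0,"az":0,"gripper":76},{"tx":-0.004,"ty":0,"tz":-0.4,"ax":0,"ay":0,"az":0,"gripper":76}]'
python3 - <<'E'
from h import *
bed();c=cam('wrist');np.savez('pics/w8.npz',**c);P=cloud(c)-seat;q=np.stack([P@S,P@f,P@N],-1).reshape(-1,3)
for s in list(np.arange(-60,-40,2))+list(range(-40,75,6)):
    k=(np.abs(q[:,0]-s)<1)&(np.abs(q[:,1])<40)&(np.abs(q[:,2]-8)<13);print(s,k.sum(),np.percentile(q[k][:,2],[10,50,90]).round(1) if k.any() else '',np.percentile(q[k][:,1],[1,99]).round(1) if k.any() else '')
cv2.imwrite('pics/v8.png',c['image'][:,:,::-1])
E
```

```text
clock: 12.5
tool_pos: [479.6, -135.0, 137.2]
orientation: [-0.101, 2.608, 0.016]
wrist_force: [0.1, -0.5, -0.9]
grip_width: 75.8
grasp_force: 0.0
ticket in seat frame s,y,n 0.1 -1.76 104.5 ang err [ 0.0086 -0.0082 -0.0013]
-60 96 [-0.5  0.4  1.5] [-22.2  24. ]
-58 94 [-0.6  0.5  1.3] [-22.4  23.9]
-56 117 [-0.2  0.6  7.8] [-22.1  24.1]
-54 126 [6.5 7.4 8.2] [-22.6  24.2]
-52 102 [6.5 7.4 8.1] [-22.9  24.5]
-50 109 [6.3 7.4 8.4] [-28.7  25.7]
-48 124 [7.6 8.5 9.3] [-30.4  28.3]
-46 124 [7.6 8.6 9.5] [-30.5  28.3]
-44 122 [7.9 8.8 9.7] [-30.4  28.4]
-42 123 [7.7 8.6 9.3] [-30.4  27.6]
-40 121 [7.7 8.5 9.4] [-30.6  27.5]
-34 121 [7.6 8.5 9.4] [-30.7  26.9]
-28 119 [7.6 8.5 9.3] [-30.9  28. ]
-22 122 [7.6 8.6 9.6] [-31.   28.1]
-16 117 [7.7 8.5 9.6] [-30.2  28.4]
-10 119 [7.8 8.7 9.5] [-30.2  27.3]
-4 114 [7.6 8.5 9.4] [-29.6  27.7]
2 111 [7.7 8.7 9.4] [-30.5  27.9]
8 111 [7.7 8.6 9.5] [-30.8  28.3]
14 116 [7.9 8.6 9.5] [-30.8  28.3]
20 108 [7.6 8.6 9.4] [-31.1  27.6]
26 109 [7.7 8.5 9.3] [-30.   27.7]
32 84 [7.8 8.7 9.5] [-30.3  27.8]
38 106 [7.9 8.5 9.3] [-30.4  28. ]
44 104 [7.9 8.7 9.5] [-30.6  28.4]
50 78 [7.5 8.3 9.1] [-30.8  27.5]
56 70 [-0.3  0.5  1.4] [-22.9  23.3]
62 90 [-0.3  0.8  5.7] [-24.4  30.4]
68 123 [17.1 18.  18.9] [-30.9  33.1]
74 0
```

View pics/v8.png

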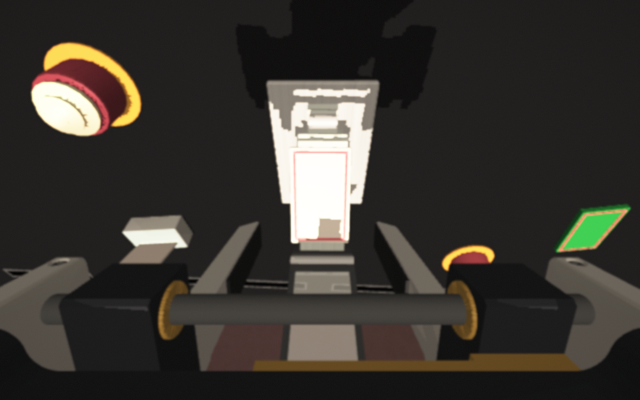

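The ticket's face is at the right height along its whole length, its lower end is against the ledge, and it is about 2 mm off centre, square. The picture shows it at (320,195) on the bed with the cover beyond at (322,310).

Next, closed fingers go over and behind the cover.

```bash
cat >> h.py <<'E'
def tipplan(al,z,tilt,y=-169.5):
    R=Rtool(b,tilt);p=al*e+y*f+z*zz-R.apply([1,0,-29]);plan(p,R)
def tip():
    R0,p0=pose();t=p0+R0.apply([1,0,-29]);print('tip along,across,z',(t@e).round(1),(t@f).round(1),t[2].round(1),'tilt',np.degrees(np.arctan2(R0.as_matrix()[:,2]@e,-R0.as_matrix()[2,2])).round(1))
E
python3 - <<'E'
from h import *
tip();tipplan(480,330,0);tipplan(590,330,0);tipplan(575,240,0)
E
```

```text
tip along,across,z 451.4 -170.9 159.4 tilt 30.3
t [-0.384  0.003 -0.545] a [-0.0009  0.0842 -0.0002] rows>= 2.8
t [-0.764  0.004 -0.323] a [-0.0009  0.0842 -0.0002] rows>= 3.3
t [-0.53   0.006 -0.043] a [-0.0009  0.0842 -0.0002] rows>= 2.8
```

```bash
python3 -m crank '[{"tx":-0.2,"ty":0.003,"tz":-0.3,"ax":0,"ay":0.04,"az":0,"gripper":0},{"tx":-0.384,"ty":0.003,"tz":-0.545,"ax":0,"ay":0.084,"az":0,"gripper":0},{"tx":-0.384,"ty":0.003,"tz":-0.545,"ax":0,"ay":0.084,"az":0,"gripper":0},{"tx":-0.384,"ty":0.003,"tz":-0.545,"ax":0,"ay":0.084,"az":0,"gripper":0},{"tx":-0.6,"ty":0.003,"tz":-0.42,"ax":0,"ay":0.084,"az":0,"gripper":0},{"tx":-0.764,"ty":0.004,"tz":-0.323,"ax":0,"ay":0.084,"az":0,"gripper":0},{"tx":-0.764,"ty":0.004,"tz":-0.323,"ax":0,"ay":0.084,"az":0,"gripper":0},{"tx":-0.764,"ty":0.004,"tz":-0.323,"ax":0,"ay":0.084,"az":0,"gripper":0}]'
python3 - <<'E'
from h import *
tip();tipplan(575,240,0);c=cam('top');np.savez('pics/t9.npz',**c)
E
```

```text
clock: 13.55
tool_pos: [600.7, -121.5, 295.8]
orientation: [0.121, -3.133, -0.001]
wrist_force: [0.1, 0.1, 0.4]
grip_width: 1.1
grasp_force: 0.0
tip along,across,z 588.5 -168.3 324.8 tilt -0.4
t [ 0.051 -0.005  0.339] a [ 0.0001 -0.0011 -0.0003] rows>= 1.4
```

```bash
python3 -m crank '[{"tx":0.051,"ty":-0.005,"tz":0.17,"ax":0,"ay":-0.001,"az":0,"gripper":0},{"tx":0.051,"ty":-0.005,"tz":0.34,"ax":0,"ay":-0.001,"az":0,"gripper":0},{"tx":0.051,"ty":-0.005,"tz":0.34,"ax":0,"ay":-0.001,"az":0,"gripper":0}]'
cat >> h.py <<'E'
def arc(phi,r=128):
    t=np.clip(phi-108,0,30);k=np.clip((phi-100)/100,0,1);o=2.5+7*(1-k);p=np.radians(phi);n=p-np.pi/2
    print('phi',phi,end=' ');tipplan(560.5+r*np.cos(p)+o*np.cos(n),113.7+r*np.sin(p)+o*np.sin(n),np.radians(t))
E
python3 - <<'E'
from h import *
tip()
for p in (99,108,117,126,135,144,153,162): arc(p)
E
```

```text
clock: 13.98
tool_pos: [585.5, -123.4, 210.3]
orientation: [0.119, -3.136, -0.003]
wrist_force: [-0.3, 0.3, 0.1]
grip_width: 0.5
grasp_force: 0.0
tip along,across,z 573.1 -169.0 239.3 tilt -0.2
phi 99 t [ 0.093 -0.002 -0.009] a [ 0.0003 -0.0005 -0.0004] rows>= 0.4
phi 108 t [ 0.174 -0.003  0.005] a [ 0.0003 -0.0005 -0.0004] rows>= 0.7
phi 117 t [ 0.235 -0.003  0.03 ] a [ 0.0003 -0.0255 -0.0004] rows>= 0.9
phi 126 t [ 0.29  -0.003  0.064] a [ 0.0002 -0.0505 -0.0004] rows>= 1.7
phi 135 t [ 0.34  -0.003  0.107] a [ 0.0002 -0.0755 -0.0005] rows>= 2.5
phi 144 t [ 0.391 -0.004  0.164] a [ 0.0002 -0.0838 -0.0005] rows>= 2.8
phi 153 t [ 0.438 -0.004  0.233] a [ 0.0002 -0.0838 -0.0005] rows>= 2.8
phi 162 t [ 0.472 -0.004  0.308] a [ 0.0002 -0.0838 -0.0005] rows>= 2.8
```

```bash
python3 -m crank '[{"tx":0.093,"ty":-0.002,"tz":-0.009,"ax":0,"ay":0,"az":0,"gripper":0},{"tx":0.174,"ty":-0.003,"tz":0.005,"ax":0,"ay":0,"az":0,"gripper":0},{"tx":0.235,"ty":-0.003,"tz":0.03,"ax":0,"ay":-0.0255,"az":0,"gripper":0},{"tx":0.29,"ty":-0.003,"tz":0.064,"ax":0,"ay":-0.05,"az":0,"gripper":0},{"tx":0.34,"ty":-0.003,"tz":0.107,"ax":0,"ay":-0.0755,"az":0,"gripper":0},{"tx":0.391,"ty":-0.004,"tz":0.164,"ax":0,"ay":-0.084,"az":0,"gripper":0},{"tx":0.391,"ty":-0.004,"tz":0.164,"ax":0,"ay":-0.084,"az":0,"gripper":0}]'
python3 - <<'E'
from h import *
tip()
for p in (144,153,162,171,180,189,197,202): arc(p)
c=cam('scene');np.savez('pics/s10.npz',**c)
cv2.imwrite('pics/v10.png',cv2.resize(c['image'][120:290,200:360,::-1],None,fx=3.5,fy=3.5))
E
```

```text
clock: 14.85
tool_pos: [490.9, -133.0, 172.7]
orientation: [-0.098, 2.608, 0.024]
wrist_force: [0.5, -0.2, 0.2]
grip_width: 0.6
grasp_force: 0.0
tip along,across,z 463.4 -171.0 197.2 tilt 30.5
phi 144 t [0.016 0.006 0.005] a [-0.0006  0.0014 -0.0004] rows>= 0.1
phi 153 t [0.091 0.006 0.041] a [-0.0006  0.0014 -0.0004] rows>= 0.4
phi 162 t [0.16  0.006 0.088] a [-0.0006  0.0014 -0.0004] rows>= 0.7
phi 171 t [0.219 0.006 0.145] a [-0.0006  0.0014 -0.0004] rows>= 1.1
phi 180 t [0.269 0.006 0.212] a [-0.0006  0.0014 -0.0004] rows>= 1.4
phi 189 t [0.307 0.006 0.285] a [-0.0006  0.0014 -0.0004] rows>= 1.7
phi 197 t [0.331 0.007 0.355] a [-0.0006  0.0014 -0.0004] rows>= 1.9
phi 202 t [0.341 0.007 0.4  ] a [-0.0006  0.0014 -0.0004] rows>= 2.1
```

View pics/v10.png

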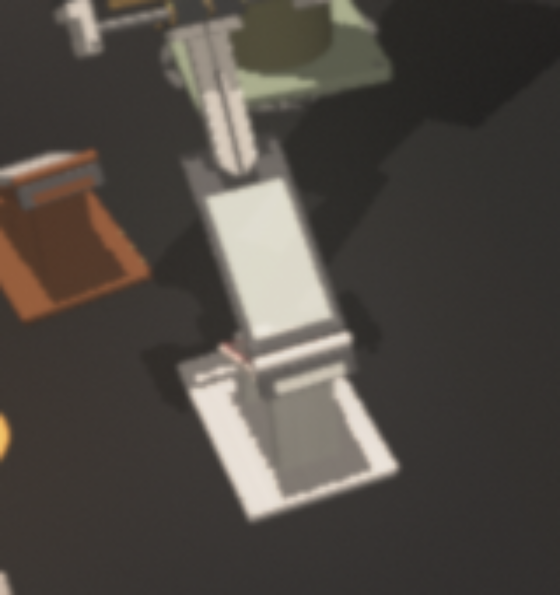

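The closed fingers sit on the tab at crop (238,165), and the cover has swung half down in front of them. Continuing the arc.

```bash
python3 -m crank '[{"tx":0.09,"ty":0.006,"tz":0.041,"ax":0,"ay":0,"az":0,"gripper":0},{"tx":0.16,"ty":0.006,"tz":0.088,"ax":0,"ay":0,"az":0,"gripper":0},{"tx":0.219,"ty":0.006,"tz":0.145,"ax":0,"ay":0,"az":0,"gripper":0},{"tx":0.269,"ty":0.006,"tz":0.212,"ax":0,"ay":0,"az":0,"gripper":0},{"tx":0.307,"ty":0.006,"tz":0.285,"ax":0,"ay":0,"az":0,"gripper":0},{"tx":0.331,"ty":0.006,"tz":0.355,"ax":0,"ay":0,"az":0,"gripper":0},{"tx":0.341,"ty":0.006,"tz":0.39,"ax":0,"ay":0,"az":0,"gripper":0},{"tx":0.341,"ty":0.006,"tz":0.39,"ax":0,"ay":0,"az":0,"gripper":0}]'
python3 - <<'E'
from h import *
tip();arc(202,132);arc(206,132);arc(210,132);print(robot.read_state()['wrist_force']@np.c_[S,f,N])
E
```

```text
clock: 15.9
tool_pos: [472.3, -130.7, 49.4]
orientation: [-0.098, 2.614, 0.02]
wrist_force: [0.3, -0.1, 0.8]
grip_width: 0.4
grasp_force: 0.0
tip along,across,z 445.1 -167.2 74.0 tilt 30.1
phi 202 t [ 0.043 -0.008  0.01 ] a [-0.0009  0.0004 -0.0003] rows>= 0.2
phi 206 t [ 0.047 -0.008  0.046] a [-0.0009  0.0004 -0.0003] rows>= 0.3
phi 210 t [ 0.049 -0.008  0.083] a [-0.0009  0.0004 -0.0003] rows>= 0.4
[ 0.63656377 -0.08520931  0.5230596 ]
```

```bash
python3 -m crank '[{"tx":0.03,"ty":-0.006,"tz":0,"ax":0,"ay":0,"az":0,"gripper":0},{"tx":0.044,"ty":-0.008,"tz":0.015,"ax":0,"ay":0,"az":0,"gripper":0},{"tx":0.046,"ty":-0.008,"tz":0.03,"ax":0,"ay":0,"az":0,"gripper":0},{"tx":0.047,"ty":-0.008,"tz":0.046,"ax":0,"ay":0,"az":0,"gripper":0},{"tx":0.048,"ty":-0.008,"tz":0.065,"ax":0,"ay":0,"az":0,"gripper":0},{"tx":0.049,"ty":-0.008,"tz":0.083,"ax":0,"ay":0,"az":0,"gripper":0},{"tx":0.049,"ty":-0.008,"tz":0.087,"ax":0,"ay":0,"az":0,"gripper":0},{"tx":0.049,"ty":-0.008,"tz":0.087,"ax":0,"ay":0,"az":0,"gripper":0}]'
python3 - <<'E'
from h import *
tip();arc(210,132);print(robot.read_state()['wrist_force']@np.c_[S,f,N])
E
```

```text
clock: 16.9
tool_pos: [474.4, -127.7, 28.9]
orientation: [-0.087, 2.628, 0.015]
wrist_force: [0.6, 0.4, 0.8]
grip_width: 0.2
grasp_force: 0.0
tip along,across,z 447.8 -164.2 53.7 tilt 29.4
phi 210 t [ 0.016 -0.02   0.008] a [-0.0019 -0.0018 -0.0014] rows>= 0.1
[0.90381442 0.34300059 0.40162381]
```

```bash
cat >> h.py <<'E'
def cover():
    c=cam('wrist');P=cloud(c)-seat;q=np.stack([P@S,P@f,P@N],-1).reshape(-1,3)
    for s in range(-84,0,6):
        k=(np.abs(q[:,0]-s)<2)&(np.abs(np.abs(q[:,1])-29)<4)&(q[:,2]>-8)&(q[:,2]<45)
        if k.sum()>3: print(s,k.sum(),np.percentile(q[k][:,2],[10,50,90]).round(1))
    return c
E
python3 - <<'E'
from h import *
R0,p0=pose();t=p0+R0.apply([1,0,-29])-seat;print('tip s,y,n',(t@S).round(1),(t@f).round(1),(t@N).round(1));cover()
E
```

```text
tip s,y,n -59.6 6.0 16.8
-84 156 [12.6 15.6 16.4]
-78 135 [15.1 15.7 16.6]
-72 126 [14.8 15.6 16.5]
-66 122 [14.8 15.8 16.6]
-60 125 [15.  15.7 16.4]
-54 123 [15.  15.7 16.6]
-48 116 [15.  15.7 16.4]
-42 115 [14.9 15.7 16.6]
-36 27 [14.8 15.6 16.3]
```

The cover's outer face reads flat at 15.7 mm, parallel to the bed, so it has snapped shut. I'll back off and check.

```bash
python3 -m crank '[{"tx":0,"ty":0,"tz":-0.1,"ax":0,"ay":0,"az":0,"gripper":0},{"tx":0,"ty":0,"tz":-0.3,"ax":0,"ay":0,"az":0,"gripper":0},{"tx":0,"ty":0,"tz":-0.5,"ax":0,"ay":0,"az":0,"gripper":0},{"tx":0,"ty":0,"tz":-0.5,"ax":0,"ay":0,"az":0,"gripper":0},{"tx":0,"ty":0,"tz":-0.5,"ax":0,"ay":0,"az":0,"gripper":0}]'
python3 - <<'E'
from h import *
c=cover();t=cam('top')
a=cv2.resize(c['image'][40:260,210:430],(500,500));b2=cv2.resize(t['image'][140:230,340:390],(280,500))
cv2.imwrite('pics/v12.png',np.hstack([a,b2])[:,:,::-1])
E
```

```text
clock: 17.58
tool_pos: [413.0, -131.0, 137.4]
orientation: [-0.087, 2.628, 0.014]
wrist_force: [0.5, 0.6, -1.4]
grip_width: 0.5
grasp_force: 0.0
-84 54 [10.9 15.6 16.5]
-78 47 [14.7 15.8 16.7]
-72 56 [14.7 15.6 16.4]
-66 53 [15.  15.8 16.5]
-60 48 [14.9 15.7 16.7]
-54 54 [14.6 15.8 16.5]
-48 48 [14.9 15.8 16.7]
-42 46 [14.8 15.5 16.7]
-36 47 [14.8 15.9 16.6]
-30 46 [14.9 15.7 16.9]
-24 44 [15.2 15.9 16.7]
-18 44 [14.8 15.6 16.4]
-12 36 [15.2 15.8 17. ]
-6 32 [15.4 16.  16.9]
```

View pics/v12.png

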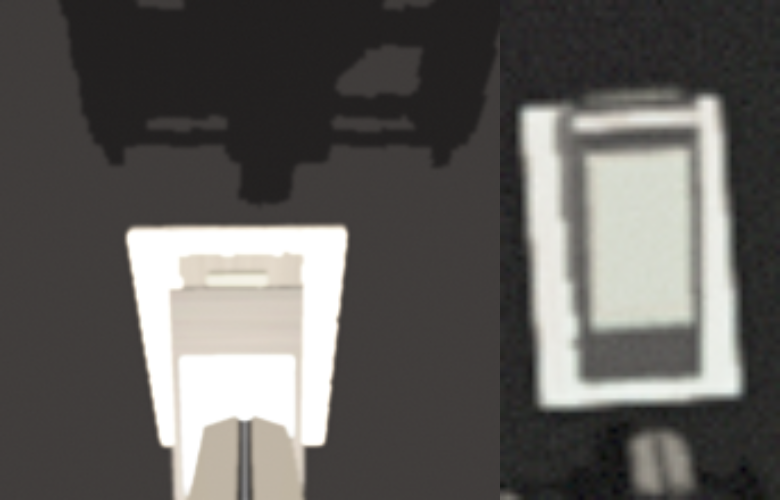

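The cover is lying shut, its tab at crop (235,320) with the ticket window behind it at (238,380), and the gripper is clear. The face stays parallel to the bed at 15.7 mm after release, so the catch holds.

```bash
python3 -c "
from workcell import robot
print(robot.job_done())"
```

```text
the job is handed in; nothing more can be done
None
```

I've handed the job in at about 18 s of the 64 s allowed: the long ticket is on the bed against the stop ledge, about 2 mm off centre, and the cover is shut and stayed shut after release; the judge returned no verdict.

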